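# Index the gear drum one slot towards the coin plate

### The job

Press the yellow spring plunger on the end of the crank down with your fingertips to free it, and while holding it down turn the crank and gear drum one slot round, no further, towards the side where the red coin plate stands. Then let the plunger spring fully up into that slot and move clear. Press and push gently without gripping the plunger, and leave the coin plate, the chrome caps and the record arm where they are.

Things in the scene. Friction and masses are not known exactly. Their poses are not given: they have to be found in the camera images.
- fixture: green base (170 x 130 mm), fixed, with a steel index ring and a brass gear drum on it. Origin: on the upright turning axis, at counter height; z up. At the start the crank points along this body's own -x, roughly to the robot; its own +y is to the left, seen from the robot. It may stand turned by up to about 25 degrees either way.
- crank (a joint): angle of crank and gear drum, rad: 0 in the starting slot (crank along the fixture's -x); positive clockwise seen from above (crank end goes to the fixture's +y side). Slots every 0.785 rad (45 degrees). Turns only with the plunger pressed; play in a slot 0.016; let go within 0.04 of a slot, the plunger finds its way in. Stays where it is left; about 1 N at the plunger turns it.
- plunger (a joint): how far the plunger is pressed down, m: 0 up (locked in a slot), 0.018 at its stop; the crank is free from about 0.011, so 0.014 is a good depth. Spring: about 5 N to start, 10.5 N at 0.014, 12 N at the stop. Let go between slots it stays half down under the ring, and the crank is not locked.
- plunger_top (a point): centre of the floor of the plunger's yellow thumb dish, facing up; 105 mm out from the turning axis, 100 mm above the counter when up. The dish is 50 mm wide inside with a rim 3 mm high, outside 56 mm, so that shut fingertips stand in it, press and push sideways. Moves down and round with the plunger.
- coin_plate: red enamel coin entry plate with a dark coin slot, loose, standing upright on its foot: 75 mm wide, 60 mm deep, 85 mm high, 0.4 kg; origin under its centre. It stands either to the left or to the right of the fixture, about 0.2 m from the axis, and tells which way to turn. Not to be moved.
- cap_a: chrome dome bumper cap, loose, 64 mm diameter, 46 mm high, on the side of the fixture opposite to the coin plate; origin under its centre. Not to be moved.
- cap_b: chrome dome bumper cap like the other, behind the fixture; origin under its centre. Not to be moved.
- record_arm: loose steel record gripper arm with two prongs, 230 mm long, 22 mm high, lying behind the fixture; origin under the middle of its bar. Not to be moved.
- fixture_axis (a point): point on the turning axis, at the top of the steel index ring, 52 mm above the counter. The ring is 172 mm in diameter, 12 mm thick, with 8 slots of 13 mm in its rim, one every 45 degrees. The gear drum above it (90 mm diameter, top 96 mm above the counter) turns with the crank.

How it is judged:
On the way, in this order (a step that is already met when the one before it is completed fails the run):
1. the plunger is pressed down far enough to free the crank, with the crank still at its starting slot (value of joint plunger above 0.008 m and value of joint crank between -0.1 and 0.1 rad), for 0.02 s.
2. the crank is on its way, half a slot round towards the coin plate, with the plunger down (value of joint plunger above 0.007 m and ((y of coin_plate in the frame of fixture above 0 m and value of joint crank above 0.39 rad) or (y of coin_plate in the frame of fixture below 0 m and value of joint crank below -0.39 rad))), for 0.02 s.
At the end, for the whole second after the job is handed in: the crank is at rest one slot (0.785 rad, within 0.045) from its start towards the coin plate's side, and the plunger is up to within 2 mm, locked in that slot (value of joint plunger below 0.002 m and velocity of joint crank between -0.02 and 0.02 rad/s and ((y of coin_plate in the frame of fixture above 0 m and value of joint crank between 0.74 and 0.83 rad) or (y of coin_plate in the frame of fixture below 0 m and value of joint crank between -0.83 and -0.74 rad))); the robot touches nothing.
It fails at once if the crank is run well past the next slot (more than 1.2 rad from the start) (value of joint crank above 1.2 rad or value of joint crank below -1.2 rad).
It fails at once if the plunger or crank is gripped or rammed (more than 40 N from the fingers) (contact force between the fingers and fixture above 40 N).
It fails at once if the coin plate, a cap or the record arm is moved more than 15 mm, or lifted (distance of any of coin_plate, cap_a, cap_b, record_arm from where it was at the start of the episode above 0.015 m).
It also fails if it takes over 40 s, if anything falls off the work surface, if the arm or the gripper's body presses on something with over 40 N, if the wrist force passes 120 N, or if a joint passes its speed limit or range.

### The arm

A 6-joint arm with a two-finger parallel gripper is mounted at the origin on the work surface. World frame = base frame: x ahead of the robot, y to its left, z up, the work surface at z = 0. Lengths are in m, angles in rad, forces in N, time in s.
With the tool pointing down it reaches from about 0.3 to 0.775 m from the base axis. Payload 14.6 kg.
Tool frame: the origin (TCP) lies midway between the tips of the shut fingers; the grasp point (between the pads) lies 19 mm behind it (ctrl.grip_depth is the distance from the TCP to the grasp point, in m); z points along the fingers, x is the direction in which the jaws open and shut, and the axes are right-handed (so a half turn about z gives the same grasp; the last joint's range is limited). The gripper opens to 94 mm and grips with 3 to 60 N. Pads are 16 mm wide; open, the fingers measure 119 mm over their backs; the gripper's body (75 mm by 177 mm) begins 78 mm behind the grasp point.
Start: joints at [1.039, 0.3, 1.521, -0, 1.321, -0.067], TCP at [0.247, 0.492, 0.205] pointing down, gripper open.
Joint ranges: [-3.03, 3.03], [-0.79, 2.21], [0.23, 2.52], [-1.04, 4.18], [0, 3.07], [-2.55, 2.55]. Speed limits (rad/s): [2.22, 2.22, 2.57, 3.14, 3.14, 3.14].

### API

Orientations are given as [roll, pitch, yaw] about the fixed x, y, z axes, in that order (R = Rz(yaw) Ry(pitch) Rx(roll)).
In Python, from station import ctrl gives the robot as it stands.
- The arm moves only by the tool play_rows, never from a script. Its argument "steps" is a list that holds one entry, the list of rows, each a list of 7 numbers: the shift along the tool's x, y, z in cm, then the turn, a rotation vector about the tool's x, y, z in rad, then the opening, from 0 (shut) to 1 (fully open). In form: [[[x, y, z, ax, ay, az, hand], ...]]. A call has 1 to 20 rows; each row is the pose to reach, as a shift and turn from the pose measured when the call began, along the tool's axes at that moment; what a row does not reach only later rows make up. A row lasts 1/12 s, in which the tool goes at most 41.7 mm and 7.16 degrees, less where a joint would pass 70% of its speed; a pose out of reach is approached as far as the arm can. A call with a gripper value outside its range is refused whole. The fingers move at their own pace and stop on an object; "force" is the grip in N (left out, the last holds). Time passes only in rows, so rows that repeat a pose let the fingers close. It gives the time, the measured TCP pose, the force and the opening at its end, in the units of the state.
- ctrl.get_obs(): the state, without advancing time (a new reading comes with each control period).
- ctrl.camera(name): name is "scene" or "top"; returns a dict with "frame" (384x512x3 uint8, blue, green, red), "fovy" (degrees; the focal length in pixels is half the picture's height over the tangent of half this angle, whatever the lens; pixels are square), "cx", "cy" (the principal point, pixels), "D" ([k1, k2, p1, p2, k3] as OpenCV has them; the pictures are not rectified), "world_to_cam" (4x4, takes a point from world to camera coordinates). Camera axes: x right, y up, looking along -z (the intrinsics and any distortion apply to the point x, -y, -z); pixel columns grow to the right and rows downward; lengths in m; the calibration is good to about 2 mm. A picture is of the moment at which its call begins. There is no depth.
- ctrl.hand_in(): hands the job in, once; it reports no verdict.
The state is a dict: "time_s": time; "qpos": joint angles; "joint_vel": joint speeds; "tau": joint torques, N m; "ee_pos": TCP position; "eef_rot": TCP orientation; "force": force on the tool from outside, world axes, zero at the start; "moment": the same for the moment, N m; "grip_width": finger opening in m.
Only numpy, scipy, OpenCV 4.12 (cv2) and the standard library are available. Lean on these libraries where they do the work, as an engineer would, in place of code of your own. Each camera call takes 0.05 s, during which the arm holds its last target. There are 200 camera calls.

## Working session

There is one attempt and no reset: what is moved stays moved. The work goes in short steps, Python scripts to look and compute and a tool call to move; the robot and the scene stay as the last step left them, time stands still between calls to the robot, and variables do not carry over. Pictures are saved under pics/ and viewed, about 8 in all and at most 12, crops included, and the job is handed in when it is done.

Besides the shell and the picture viewer there is one more tool, called as name([rows], argument=value, ...), one row to a line, values as JSON. play_rows: Moves the arm, as the interface text tells. Its arguments: {"type":"object","properties":{"steps":{"type":"array"},"force":{"type":"number"}},"required":["steps"]}

```bash
mkdir -p pics; cat > h.py <<'E'
import numpy as np, cv2
from station import ctrl
def load(n):
    c=ctrl.camera(n); f=c["frame"]; h=f.shape[0]
    fl=h/2/np.tan(np.radians(c["fovy"])/2)
    K=np.array([[fl,0,c["cx"]],[0,fl,c["cy"]],[0,0,1.]])
    return f,K,np.array(c["D"],float),np.array(c["world_to_cam"])
def ray(px,K,D,W):
    u=cv2.undistortPoints(np.array([[px]],float),K,D)[0,0]
    d=W[:3,:3].T@np.array([u[0],-u[1],-1.]); o=-W[:3,:3].T@W[:3,3]
    return o,d
def onz(px,z,K,D,W):
    o,d=ray(px,K,D,W); return o+d*(z-o[2])/d[2]
E
python3 - <<'E'
from h import *
for n in("scene","top"):
    f,K,D,W=load(n); cv2.imwrite(f"pics/{n}0.png",f); print(n,K[0,0],-W[:3,:3].T@W[:3,3])
    np.savez(n,f=f,K=K,D=D,W=W)
    hsv=cv2.cvtColor(f,cv2.COLOR_BGR2HSV)
    for c,lo,hi,z in(("yel",(22,120,100),(35,255,255),.1),("red",(0,150,60),(8,255,255),.08),("grn",(40,80,30),(90,255,255),.02)):
        m=cv2.inRange(hsv,lo,hi); k,l,s,ce=cv2.connectedComponentsWithStats(m)
        for i in range(1,k):
            if s[i,4]>60: print(c,s[i],ce[i].round(1),onz(ce[i],z,K,D,W).round(3))
o=ctrl.get_obs(); print(o)
E
```

```text
scene 480.25744711890934 [ 1.33141799 -0.25201166  0.75952365]
yel [190 157  22  13 221] [200.3 163.4] [ 0.497 -0.08   0.1  ]
red [316  17  18  14 180] [325.1  23.2] [-0.179  0.557  0.08 ]
red [404  82  23  10  84] [415.4  87.3] [0.327 0.603 0.08 ]
red [  96  236   46   49 1212] [119.8 260.8] [ 0.705 -0.29   0.08 ]
grn [337  26  36  18 426] [354.1  34.8] [-0.179  0.685  0.02 ]
grn [195 230  65  31 655] [226.1 246. ] [ 0.682 -0.08   0.02 ]
top 352.78845911354585 [0.48950672 0.03557269 0.77367296]
red [507  45   5  22  81] [509.4  55.3] [ 0.848 -0.575  0.08 ]
red [372 139  44  49 922] [393.9 166.3] [ 0.636 -0.268  0.08 ]
grn [276 227  23  19 126] [282.5 237.6] [ 0.529 -0.026  0.02 ]
{'time_s': 0.1, 'qpos': array([ 1.03938494e+00,  3.00449496e-01,  1.52149950e+00, -1.01348859e-05,
        1.32072550e+00, -6.66103012e-02]), 'joint_vel': array([ 0.00037077, -0.00424333, -0.00164644, -0.00010255,  0.00158004,
       -0.00082609]), 'tau': array([ 9.45560205e-04, -5.32639146e+01, -3.53283513e+01,  7.09014013e-02,
        2.35521037e-02, -9.77606578e-05]), 'ee_pos': array([0.24642518, 0.49144232, 0.2049327 ]), 'eef_rot': array([-3.14153044e+00,  1.08009672e-03,  1.10599778e+00]), 'force': array([-0.7906445 , -0.41801217,  0.02919017]), 'moment': array([-0.0122053 ,  0.00788616, -0.03007412]), 'grip_width': 0.09382314733101928}
```

```bash
python3 -c "
import cv2,numpy as np
cv2.imwrite('pics/both.png',np.vstack([cv2.imread('pics/scene0.png'),cv2.imread('pics/top0.png')])[:, :] if 0 else cv2.resize(np.hstack([cv2.imread('pics/scene0.png'),cv2.imread('pics/top0.png')]),(800,300)))"
```

```text
(no output)
```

View pics/top0.png

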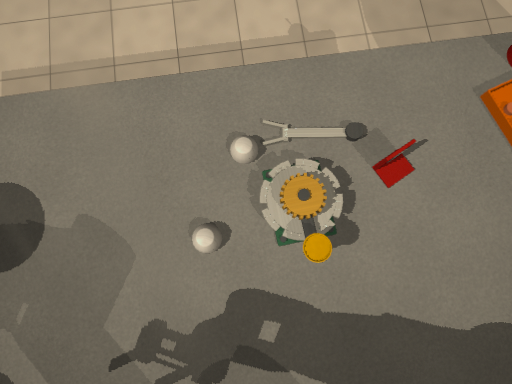

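View pics/scene0.png

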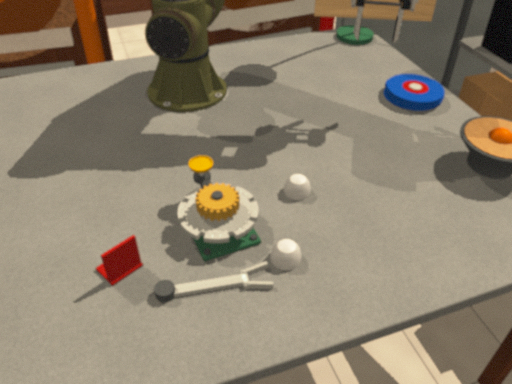

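The top view shows the dish at (317,248), the drum at (304,195) and the red plate at (394,166). The plate is on the robot's right, so the crank turns negative (counter-clockwise seen from above). Next I'll measure these precisely.

```bash
python3 - <<'E'
from h import *
R={}
for n in("scene","top"):
    d=np.load(n+".npz"); f,K,D,W=[d[k] for k in"fKDW"]
    hsv=cv2.cvtColor(f,cv2.COLOR_BGR2HSV)
    m=cv2.inRange(hsv,(14,170,90),(30,255,255)); k,l,s,ce=cv2.connectedComponentsWithStats(m)
    for i in range(1,k):
        if s[i,4]>150:
            c=max(cv2.findContours((l==i).astype(np.uint8),0,1)[0],key=cv2.contourArea)
            hull=cv2.convexHull(c); e=cv2.fitEllipse(hull)
            print(n,s[i],ce[i].round(1),np.round(e[0],1),np.round(e[1],1),'z.103',onz(e[0],.103,K,D,W).round(4),'z.096',onz(e[0],.096,K,D,W).round(4))
            R.setdefault(n,[]).append((e[0],K,D,W))
            if n=="top":
                for z in(.103,.096):
                    P=np.array([onz(p[0],z,K,D,W)[:2] for p in hull.astype(float)]); print('  circ',cv2.minEnclosingCircle((P*1000).astype(np.float32)))
def tri(a,b):
    A=[];B=[]
    (o1,d1),(o2,d2)=ray(*a),ray(*b)
    t=np.linalg.lstsq(np.c_[d1,-d2],o2-o1,rcond=None)[0]
    return o1+t[0]*d1,o2+t[1]*d2
for a in R["scene"]:
    for b in R["top"]: print(np.round(tri(a,b),4))
E
```

```text
scene [489 127  23  17 159] [503.  133.6] [501.  135.2] [15.9 23.3] z.103 [0.6308 0.6442 0.103 ] z.096 [0.6233 0.6538 0.096 ]
scene [188 155  25  18 328] [200.4 163.4] [200.4 163.4] [16.9 24.6] z.103 [ 0.5012 -0.0811  0.103 ] z.096 [ 0.4923 -0.0793  0.096 ]
scene [ 197  184   41   36 1066] [216.9 201.6] [216.9 201.2] [35.8 43.1] z.103 [ 0.6321 -0.0812  0.103 ] z.096 [ 0.6247 -0.0793  0.096 ]
top [ 280  173   47   46 1375] [302.6 195.8] [302.7 195.7] [45.6 46.3] z.103 [ 0.5986 -0.0705  0.103 ] z.096 [ 0.5997 -0.0716  0.096 ]
  circ ((599.348876953125, -70.11701202392578), 45.85128402709961)
  circ ((600.4953002929688, -71.22014617919922), 46.3298454284668)
top [303 233  29  30 684] [317.  247.3] [317.  247.2] [28.6 29.9] z.103 [ 0.4978 -0.0809  0.103 ] z.096 [ 0.4979 -0.0821  0.096 ]
  circ ((498.11602783203125, -80.93272399902344), 27.596145629882812)
  circ ((498.2059020996094, -82.14869689941406), 27.884170532226562)
[[ 0.9245  0.2685  0.3782]
 [ 0.5559 -0.029   0.3653]]
[[ 0.9205  0.2737  0.3744]
 [ 0.4939 -0.0256  0.4211]]
[[ 0.5788 -0.0971  0.1644]
 [ 0.5892 -0.0614  0.1604]]
[[ 0.4981 -0.0805  0.1006]
 [ 0.4979 -0.0813  0.1007]]
[[ 0.6032 -0.0741  0.0759]
 [ 0.603  -0.0748  0.0759]]
[[ 0.5173 -0.0531 -0.0048]
 [ 0.4991 -0.0983  0.0028]]
```

```bash
cat >> h.py <<'E'
from scipy.spatial.transform import Rotation as Ro
def rows(P):
    o=ctrl.get_obs(); R=Ro.from_euler('xyz',o["eef_rot"]).as_matrix()
    return ((np.array(P)-o["ee_pos"])@R*100).round(2).tolist()
E
python3 - <<'E'
from h import *
d=np.load("top.npz"); f,K,D,W=[d[k] for k in"fKDW"]
hsv=cv2.cvtColor(f,cv2.COLOR_BGR2HSV)
m=((hsv[...,2]>135)&(hsv[...,1]<80)).astype(np.uint8); m[:,:255]=0; m[:,350:]=0; m[:155]=0; m[245:]=0
k,l,s,ce=cv2.connectedComponentsWithStats(m)
m=np.isin(l,[i for i in range(1,k) if s[i,4]>25]).astype(np.uint8)
h=cv2.convexHull(np.argwhere(m)[:,::-1].astype(np.int32))
P=np.array([onz(p[0],.052,K,D,W)[:2] for p in h.astype(float)])
from scipy.optimize import least_squares
r=least_squares(lambda c:np.hypot(*(P-c[:2]).T)-c[2],[.6,-.07,.086],loss='soft_l1',f_scale=.002).x
print(r,len(P),(np.hypot(*(P-r[:2]).T)*1000).round(1))
# dark hub on drum
m=((hsv[...,2]<110)&(hsv[...,1]<120)).astype(np.uint8); k,l,s,ce=cv2.connectedComponentsWithStats(m[185:207,293:316])
for i in range(1,k): print(s[i],ce[i]+[293,185],onz(ce[i]+[293,185],.1,K,D,W))
print(rows([[.498,-.081,.205],[.498,-.081,.13]]))
E
```

```text
[ 0.60276513 -0.07356586  0.08580464] 37 [86.3 85.9 85.8 85.6 86.  85.7 84.6 85.6 85.8 85.8 85.2 85.5 86.5 86.7
 86.2 86.  85.5 84.9 86.1 86.1 86.  85.8 86.1 86.1 86.1 86.2 84.7 85.5
 85.4 85.3 84.7 86.  86.1 86.  86.3 85.6 86.8]
[  5   4  12  12 110] [303.52727273 194.32727273] [ 0.601584   -0.07303179  0.1       ]
[[-39.89, 48.15, 0.03], [-39.89, 48.15, 7.53]]
```

The ring fit puts the axis at (0.6027, -0.0735) with radius 85.8 mm (expected 86). It is 105 mm from the dish, as specified. Approaching now.

play_rows([
  [[-2.5, 3.0, 0, 0, 0, 0, 0], [-5, 6, 0, 0, 0, 0, 0], [-7.5, 9, 0, 0, 0, 0, 0], [-10, 12, 0, 0, 0, 0, 0], [-12.5, 15, 0, 0, 0, 0, 0], [-15, 18, 0, 0, 0, 0, 0], [-17.5, 21, 0, 0, 0, 0, 0], [-20, 24, 0, 0, 0, 0, 0], [-22.5, 27, 0, 0, 0, 0, 0], [-25, 30, 0, 0, 0, 0, 0], [-27.5, 33, 0, 0, 0, 0, 0], [-30, 36, 0, 0, 0, 0, 0], [-32.5, 39, 0, 0, 0, 0, 0], [-35, 42, 0, 0, 0, 0, 0], [-37.5, 45, 0, 0, 0, 0, 0], [-39, 47.2, 0, 0, 0, 0, 0], [-39.9, 48.2, 2, 0, 0, 0, 0], [-39.9, 48.2, 5, 0, 0, 0, 0], [-39.9, 48.2, 7, 0, 0, 0, 0], [-39.9, 48.2, 7.5, 0, 0, 0, 0]],
], force=20)

```text
time_s: 1.77
ee_pos: [0.4968, -0.0813, 0.1269]
eef_rot: [-3.136, 0.002, 1.105]
force: [-0.2, -0.3, -0.2]
grip_width: 0.0006
```

```bash
python3 - <<'E'
from h import *
o=ctrl.get_obs(); print(o["ee_pos"],o["eef_rot"],o["force"],o["grip_width"],o["joint_vel"].round(3))
print(rows([[.498,-.081,.13],[.498,-.081,.102],[.498,-.081,.086]]))
f,K,D,W=load("scene"); cv2.imwrite("pics/s1.png",cv2.resize(f[80:290,90:370],None,fx=2.5,fy=2.5))
E
```

```text
[ 0.49677504 -0.08128119  0.12691867] [-3.13621660e+00  2.25962612e-03  1.10533093e+00] [-0.22052291 -0.26292948 -0.17077378] 0.0005619797976449336 [ 0.011  0.029  0.006  0.001 -0.064  0.001]
[[0.08, 0.1, -0.31], [0.09, 0.11, 2.49], [0.09, 0.12, 4.09]]
```

View pics/s1.png

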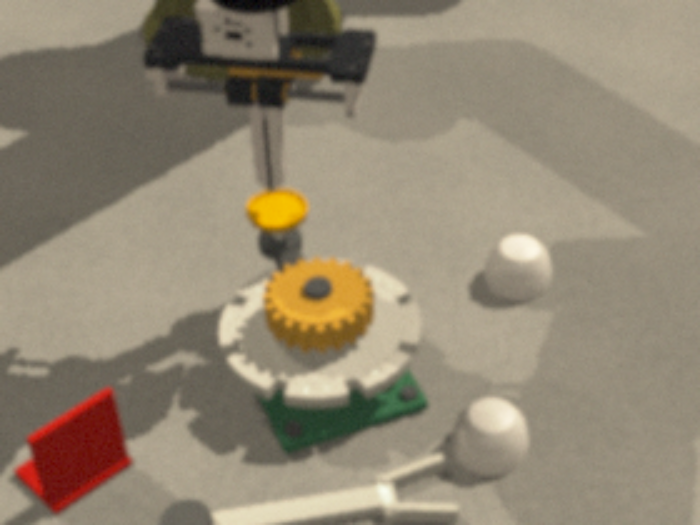

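The shut fingertips hang at about (270,185) in the crop, just above the dish at (277,210). Pressing down slowly.

play_rows([
  [[0.1, 0.1, 0.5, 0, 0, 0, 0], [0.1, 0.1, 1.0, 0, 0, 0, 0], [0.1, 0.1, 1.5, 0, 0, 0, 0], [0.1, 0.1, 1.9, 0, 0, 0, 0], [0.1, 0.1, 2.1, 0, 0, 0, 0], [0.1, 0.1, 2.3, 0, 0, 0, 0], [0.1, 0.1, 2.5, 0, 0, 0, 0], [0.1, 0.1, 2.7, 0, 0, 0, 0], [0.1, 0.1, 2.9, 0, 0, 0, 0], [0.1, 0.1, 3.1, 0, 0, 0, 0], [0.1, 0.1, 3.3, 0, 0, 0, 0], [0.1, 0.1, 3.3, 0, 0, 0, 0]],
])

```text
time_s: 2.82
ee_pos: [0.4986, -0.0807, 0.095]
eef_rot: [-3.138, 0.002, 1.106]
force: [-2.3, -0.2, 5.3]
grip_width: 0.0008
```

play_rows([
  [[0, 0, 0.2, 0, 0, 0, 0], [0, 0, 0.4, 0, 0, 0, 0], [0, 0, 0.6, 0, 0, 0, 0], [0, 0, 0.8, 0, 0, 0, 0], [0, 0, 0.95, 0, 0, 0, 0], [0, 0, 0.95, 0, 0, 0, 0], [0, 0, 0.95, 0, 0, 0, 0]],
])

```text
time_s: 3.4
ee_pos: [0.4986, -0.0808, 0.0861]
eef_rot: [-3.138, 0.002, 1.106]
force: [-3.8, -0.1, 9.8]
grip_width: 0.0006
```

```bash
python3 - <<'E'
from h import *
o=ctrl.get_obs(); print(o["ee_pos"],o["force"],o["moment"])
A=np.array([.6027,-.0735]); p=o["ee_pos"]; v=p[:2]-A; print(np.hypot(*v))
P=[]
for t in np.radians(np.arange(0,51,2.5)):
    R=np.array([[np.cos(t),-np.sin(t)],[np.sin(t),np.cos(t)]]); P.append([*(A+R@v),.0855])
for a,b in zip(np.arange(0,51,2.5),rows(P)): print(a,b)
E
```

```text
[ 0.49860941 -0.0808467   0.08608738] [-3.79999904 -0.13178543  9.7867473 ] [-0.00338874  0.82427369 -0.03785047]
0.10434953587528832
0.0 [0.0, 0.0, 0.06]
2.5 [-0.39, 0.24, 0.06]
5.0 [-0.76, 0.5, 0.06]
7.5 [-1.13, 0.77, 0.06]
10.0 [-1.48, 1.06, 0.06]
12.5 [-1.82, 1.37, 0.06]
15.0 [-2.14, 1.68, 0.06]
17.5 [-2.45, 2.02, 0.06]
20.0 [-2.75, 2.36, 0.06]
22.5 [-3.03, 2.72, 0.06]
25.0 [-3.29, 3.09, 0.05]
27.5 [-3.54, 3.47, 0.05]
30.0 [-3.77, 3.86, 0.05]
32.5 [-3.99, 4.27, 0.05]
35.0 [-4.18, 4.68, 0.05]
37.5 [-4.36, 5.1, 0.05]
40.0 [-4.52, 5.52, 0.05]
42.5 [-4.66, 5.95, 0.05]
45.0 [-4.79, 6.39, 0.05]
47.5 [-4.89, 6.84, 0.04]
50.0 [-4.97, 7.28, 0.04]
```

play_rows([
  [[-0.2, 0.12, 0.05, 0, 0, 0, 0], [-0.39, 0.24, 0.05, 0, 0, 0, 0], [-0.58, 0.37, 0.05, 0, 0, 0, 0], [-0.76, 0.5, 0.05, 0, 0, 0, 0], [-0.95, 0.63, 0.05, 0, 0, 0, 0], [-1.13, 0.77, 0.05, 0, 0, 0, 0], [-1.31, 0.91, 0.05, 0, 0, 0, 0], [-1.48, 1.06, 0.05, 0, 0, 0, 0], [-1.82, 1.37, 0.05, 0, 0, 0, 0], [-2.14, 1.68, 0.05, 0, 0, 0, 0], [-2.45, 2.02, 0.05, 0, 0, 0, 0], [-2.75, 2.36, 0.05, 0, 0, 0, 0], [-3.03, 2.72, 0.05, 0, 0, 0, 0], [-3.29, 3.09, 0.05, 0, 0, 0, 0], [-3.54, 3.47, 0.05, 0, 0, 0, 0], [-3.54, 3.47, 0.05, 0, 0, 0, 0], [-3.54, 3.47, 0.05, 0, 0, 0, 0]],
])

```text
time_s: 4.82
ee_pos: [0.5147, -0.1285, 0.0865]
eef_rot: [-3.141, 0.002, 1.106]
force: [-0.3, -0.6, 9.1]
grip_width: 0.0004
```

```bash
cat > look.py <<'E'
from h import *
import sys
o=ctrl.get_obs(); print(o["time_s"],o["ee_pos"],o["force"],o["grip_width"])
A=np.array([.6027,-.0735]); v=o["ee_pos"][:2]-A
print("tcp angle",np.degrees(np.arctan2(*(-v[::-1])))-3.99 ,np.hypot(*v))
for n,z in(("top",float(sys.argv[2])),("scene",float(sys.argv[2]))):
    f,K,D,W=load(n)
    hsv=cv2.cvtColor(f,cv2.COLOR_BGR2HSV); m=cv2.inRange(hsv,(14,170,90),(30,255,255)); k,l,s,ce=cv2.connectedComponentsWithStats(m)
    for i in range(1,k):
        if s[i,4]>60: 
            c=max(cv2.findContours((l==i).astype(np.uint8),0,1)[0],key=cv2.contourArea)
            e=cv2.fitEllipse(cv2.convexHull(c)); p=onz(e[0],z,K,D,W); w=p[:2]-A
            print(n,s[i],np.round(e[1],1),p.round(4),"ang",np.degrees(np.arctan2(*(-w[::-1])))-4.2,np.hypot(*w))
    c=f[110:300,100:320] if n=="scene" else f[130:300,230:430]
    cv2.imwrite(f"pics/{n}{sys.argv[1]}.png",cv2.resize(c,None,fx=3,fy=3,interpolation=cv2.INTER_CUBIC))
E
python3 look.py 2 .089
```

```text
4.8167 [ 0.51468803 -0.12853713  0.08654234] [-0.32203554 -0.55400679  9.10139838] 0.0004481634559592617
tcp angle 28.029262646866705 0.10380362223436744
top [ 280  173   47   46 1030] [44.8 46.5] [ 0.6012 -0.0726  0.089 ] ang -34.618213119002846 0.0017151924644318898
top [325 240  13  11  78] [ 7.9 17.1] [ 0.4983 -0.1137  0.089 ] ang 16.864835979181663 0.11188665963520429
scene [491 127  21  16 185] [15.1 22.3] [0.6133 0.6685 0.089 ] ang -95.01834436373443 0.742040198975634
scene [170 170  24  16 197] [17.6 23.6] [ 0.517  -0.1273  0.089 ] ang 27.945290851362426 0.1011753555129836
scene [ 196  184   42   36 1052] [35.1 43.4] [ 0.6177 -0.0778  0.089 ] ang 159.8697005138162 0.015612430858248446
```

View pics/scene2.png

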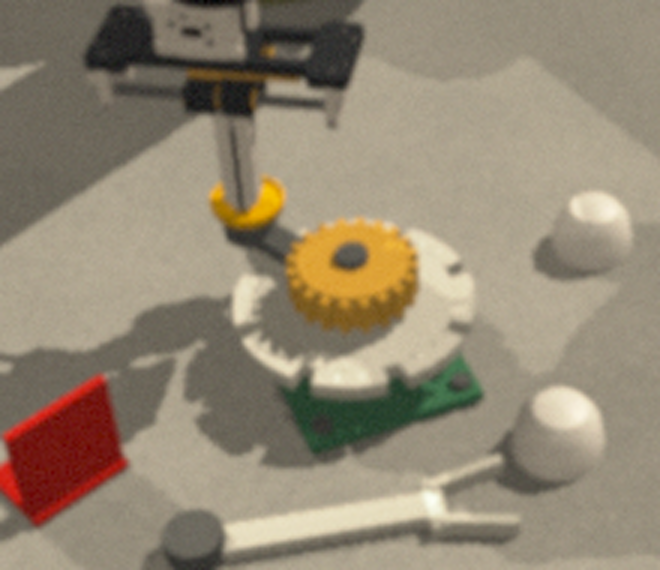

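The dish has followed the fingertips to about 28°, with the fingers standing at (240,205) inside it. Now the rest of the way to 45°.

```bash
python3 - <<'E'
from h import *
A=np.array([.6027,-.0735]); o=ctrl.get_obs()
P=[];a=list(range(29,46))
for g in a:
    t=np.radians(g+3.99); P.append([*(A-.1042*np.array([np.cos(t),np.sin(t)])),.086])
for g,r in zip(a,rows(P)): print(g,r)
E
```

```text
29 [-0.13, 0.14, 0.05]
30 [-0.22, 0.3, 0.05]
31 [-0.31, 0.46, 0.05]
32 [-0.4, 0.62, 0.05]
33 [-0.48, 0.78, 0.05]
34 [-0.56, 0.94, 0.05]
35 [-0.63, 1.11, 0.05]
36 [-0.71, 1.27, 0.05]
37 [-0.78, 1.44, 0.05]
38 [-0.85, 1.61, 0.05]
39 [-0.91, 1.78, 0.05]
40 [-0.97, 1.95, 0.05]
41 [-1.03, 2.12, 0.05]
42 [-1.09, 2.3, 0.05]
43 [-1.14, 2.47, 0.05]
44 [-1.19, 2.65, 0.05]
45 [-1.24, 2.82, 0.05]
```

play_rows([
  [[-0.13, 0.14, 0.05, 0, 0, 0, 0], [-0.22, 0.3, 0.05, 0, 0, 0, 0], [-0.31, 0.46, 0.05, 0, 0, 0, 0], [-0.4, 0.62, 0.05, 0, 0, 0, 0], [-0.48, 0.78, 0.05, 0, 0, 0, 0], [-0.56, 0.94, 0.05, 0, 0, 0, 0], [-0.63, 1.11, 0.05, 0, 0, 0, 0], [-0.71, 1.27, 0.05, 0, 0, 0, 0], [-0.78, 1.44, 0.05, 0, 0, 0, 0], [-0.85, 1.61, 0.05, 0, 0, 0, 0], [-0.91, 1.78, 0.05, 0, 0, 0, 0], [-0.97, 1.95, 0.05, 0, 0, 0, 0], [-1.03, 2.12, 0.05, 0, 0, 0, 0], [-1.09, 2.3, 0.05, 0, 0, 0, 0], [-1.14, 2.47, 0.05, 0, 0, 0, 0], [-1.19, 2.65, 0.05, 0, 0, 0, 0], [-1.24, 2.82, 0.05, 0, 0, 0, 0], [-1.24, 2.82, 0.05, 0, 0, 0, 0], [-1.24, 2.82, 0.05, 0, 0, 0, 0]],
])

```text
time_s: 6.5
ee_pos: [0.5352, -0.1525, 0.0871]
eef_rot: [3.14, 0.001, 1.106]
force: [0.5, -0.3, 9.1]
grip_width: 0.0004
```

```bash
python3 look.py 3 .089
```

```text
6.5 [ 0.53516039 -0.15250926  0.08705637] [ 0.52112977 -0.33900216  9.10779855] 0.00037462731202822974
tcp angle 45.485131626908505 0.10394259176208488
top [ 280  173   42   46 1192] [40.8 47.1] [ 0.6024 -0.0691  0.089 ] ang -90.77516882832414 0.004372242566128017
top [334 225  19  15 161] [11.5 21.2] [ 0.5206 -0.1397  0.089 ] ang 34.69254011890157 0.10543928821834452
scene [494 127  18  16 175] [12.9 22. ] [0.6128 0.6754 0.089 ] ang -94.97053572615592 0.7489894409961882
scene [161 177  25  18 205] [18.2 24.1] [ 0.5355 -0.1515  0.089 ] ang 45.03375672609396 0.10294562902079853
scene [ 196  184   42   36 1056] [35.4 42.9] [ 0.6182 -0.0774  0.089 ] ang 161.7942678189761 0.01595592033498279
```

Both the TCP and the dish read about 45°. Raising gently while watching for the plunger to follow up to 0.100.

play_rows([
  [[0, 0, -0.15, 0, 0, 0, 0], [0, 0, -0.3, 0, 0, 0, 0], [0, 0, -0.45, 0, 0, 0, 0], [0, 0, -0.6, 0, 0, 0, 0], [0, 0, -0.75, 0, 0, 0, 0], [0, 0, -0.9, 0, 0, 0, 0], [0, 0, -1.0, 0, 0, 0, 0], [0, 0, -1.0, 0, 0, 0, 0]],
])

```text
time_s: 7.27
ee_pos: [0.5356, -0.1527, 0.0976]
eef_rot: [3.138, 0.001, 1.106]
force: [2.1, -1.5, 6.2]
grip_width: 0.0006
```

At z = 0.0976 the spring still pushes with 6.2 N, so the plunger has risen into the slot. Lifting clear.

play_rows([
  [[0, 0, -0.3, 0, 0, 0, 0], [0, 0, -0.6, 0, 0, 0, 0], [0, 0, -1.2, 0, 0, 0, 0], [0, 0, -2.5, 0, 0, 0, 0], [0, 0, -4.5, 0, 0, 0, 0], [0, 0, -7, 0, 0, 0, 0], [0, 0, -10, 0, 0, 0, 0], [2, -3, -10, 0, 0, 0, 0], [4.5, -6, -10, 0, 0, 0, 0], [7, -9, -10, 0, 0, 0, 0], [9.5, -12, -10, 0, 0, 0, 0], [12, -15, -10, 0, 0, 0, 0], [14, -18, -10, 0, 0, 0, 0], [15, -20, -10, 0, 0, 0, 0], [15, -20, -10, 0, 0, 0, 0], [15, -20, -10, 0, 0, 0, 0]],
])

```text
time_s: 8.6
ee_pos: [0.4235, 0.072, 0.1972]
eef_rot: [3.138, 0.001, 1.108]
force: [0.2, 0.4, 0.6]
grip_width: 0.0008
```

```bash
python3 look.py 4 .103
```

```text
8.6 [0.42348356 0.07196061 0.19719401] [0.15945685 0.38535943 0.60190076] 0.0008450265608535299
tcp angle -43.054431313288326 0.2308188094028511
top [ 280  173   47   46 1375] [45.3 46.3] [ 0.5988 -0.0707  0.103 ] ang -39.73879074688457 0.004846996330741576
top [336 210  30  29 664] [28.2 29.4] [ 0.5319 -0.1513  0.103 ] ang 43.487550115921906 0.10517290699729336
scene [490 127  22  15 173] [16.9 21.8] [0.6286 0.6456 0.103 ] ang -96.26353676734135 0.7195424340049131
scene [161 172  24  18 334] [17.7 23.8] [ 0.5369 -0.1513  0.103 ] ang 45.56475039258305 0.10193119056087373
scene [ 196  184   42   36 1066] [35.7 43.2] [ 0.6324 -0.0812  0.103 ] ang 161.24585613215203 0.030706468487985594
```

View pics/top4.png

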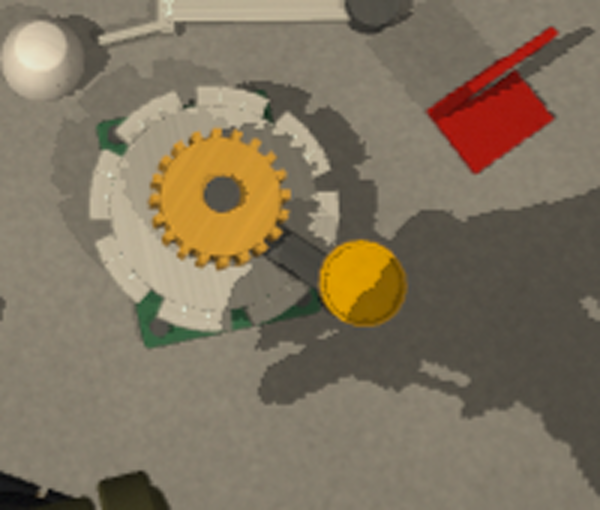

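View pics/scene4.png

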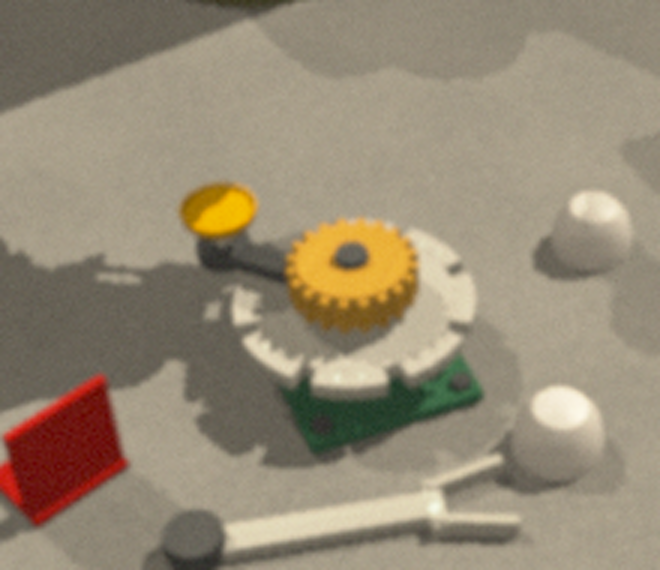

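The top and scene views put the dish at 43.5° and 45.6° (mean about 44.5°). It is at up height, and the plate, caps and record arm look unmoved. Handing in.

```bash
python3 -c "
from station import ctrl
print(ctrl.hand_in())"
```

```text
the job is handed in; nothing more can be done
None
```

I pressed the plunger down about 14 mm with shut fingertips (about 10 N) and turned the crank one slot towards the coin plate, on the robot's right (negative direction). I then let the plunger spring up, moved clear and handed the job in at about 8.6 s. The hand-in gives no verdict.

**Crank angle:** the last pictures put it at 43.5° from the top view and 45.6° from the scene view. They disagree by about 2°, but both are within the allowed 42.4–47.6°.

**Plunger:** at fingertip height 97.6 mm the spring still pushed back with 6.2 N, so it had risen into the slot. In the last views the dish is within about 1–2 mm of its full 100 mm height, which is as fine as the cameras can measure.

**Contact and loose parts:** the highest force reading I saw was about 10 N, and nothing was gripped. The robot ended well clear with no contact. The coin plate, caps and record arm look unmoved; I judged that by eye from the pictures and did not measure it.

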